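# Clamp down the washing-machine tray and load it

## Task

The washing machine is about to spin, so fix the bamboo tray to the worktop and load it: slide the tray out from under the two stacked boxes, leaving them stacked and standing behind their posts, and push its long edge, at the end away from its handle bar, squarely under the pad of the screw clamp until it meets the clamp's column. With the tray still empty, screw the clamp down clockwise until it will go no further; the lever has too little swing, so each time lift it off its serrations, swing it back, let it drop in and turn again, and leave it down in the serrations. Then stand every small round frosted canister from the worktop upright on the tray, and leave the other bathroom things alone.

Things in the scene. Friction and masses are not known exactly. Their poses are not given: they have to be found in the camera images.
- tray: Flat bamboo tray, 110 (its x) x 280 (its y) x 8 mm, 200 g, on the worktop; origin at the centre of its underside. A handle bar stands on its +y end: 60 mm along x, 12 mm along y, centred at y = +133 mm, top 36 mm above the underside; pinch it across the 12 mm and slide the tray. At the start the other end is under the boxes (at y about -85 mm), the handle end sticks out between the posts.
- lower_box: Closed white plastic box, 150 mm (x) x 110 mm (y) x 32 mm, 100 g, at first lying on the tray (8 mm up); it comes to rest on the worktop when the tray is gone. Origin at the centre of its underside. Loose.
- upper_box: Closed grey plastic box, 125 x 90 x 28 mm, 70 g, lying on the lower box. Origin at the centre of its underside. Loose.
- fence: Two fixed steel posts, 12 mm across, 62 mm tall, at x = +-67 mm, y = +64 mm of this origin, which lies on the worktop under the middle of the boxes; it has the tray's yaw at the start. The tray slides out between the posts along this frame's +y; they hold back the wider lower box.
- clamp: Fixed aluminium screw clamp; origin on the worktop under its upright spindle. The tray enters from its -x side at the clamp's yaw. Column at x 16 to 56 mm, y +-30 mm, 66 mm tall: its face at x = 16 mm stops the tray's +x long edge. Arm 34 mm wide over the tray, 46 to 66 mm up. Fully in, this origin is at x = +39 mm of the tray (30 to 48 will do), and should be near y = -105 mm of it (-130 to -80).
- clamp_axis (a point): The same point as the clamp's origin, on the worktop under the spindle.
- pad: Rubber pad, 24 mm across and 8 mm thick, at the foot of the spindle; origin at the centre of its underside, which is 14.5 mm above the worktop when the spindle reads 0 and sinks 2.4 mm per rad of spindle turn; it meets the 8 mm tray at about 2.7 rad.
- spindle (a joint): Clamp screw angle in rad, grows clockwise seen from above; starts at 0 to 0.4, ends at a hard stop at 3.18, where the pad squeezes the tray. Stays where it is left (friction 0.22 N m). It carries a crown of 20 upright teeth, 6 mm high, one each 0.314 rad ; the lever meshes where lever_swing - spindle is an odd multiple of 0.157 rad (play about 0.1 rad).
- lever_swing (a joint): Swing of the lever in rad: 0 = it points along the clamp's -y, grows clockwise seen from above (towards the clamp's -x), stops at 0 and 1.25. While the lever is down it turns the spindle either way with it (3 N at the knob); turning it to higher values tightens.
- lever_lift (a joint): Lift of the lever along the spindle in m: 0 = down in the teeth, about 0.005 = resting on top of a tooth (it drops in when turned on a little), free of the teeth above 0.007, upper stop 0.018. Weight and spring push it down with 3 to 5 N.
- lever_knob (a point): Centre of the top of the upright black knob at the lever's end: 20 mm across, the top 26 mm stand free above the lever arm, 85 mm from the spindle axis, its top 120 mm above the worktop when down. To be pinched from above.
- canister1: Closed round frosted canister, 58 mm across, 55 mm tall, about 120 g, standing on the worktop; origin at the centre of its underside, z up. May be absent. Its origin must end over the tray within x +-45 mm and y -135 to +125 mm of the tray.
- canister2: Closed round frosted canister, 58 mm across, 55 mm tall, about 120 g, standing on the worktop; origin at the centre of its underside, z up. May be absent. Its origin must end over the tray within x +-45 mm and y -135 to +125 mm of the tray.
- canister3: Closed round frosted canister, 58 mm across, 55 mm tall, about 120 g, standing on the worktop; origin at the centre of its underside, z up. May be absent. Its origin must end over the tray within x +-45 mm and y -135 to +125 mm of the tray.
- soap_dish: Bystander: grey ceramic soap dish with soap, 90 x 130 x 40 mm.
- shampoo: Bystander: green bottle, 60 mm across, 170 mm tall.
- mug: Bystander: white mug with handle, 76 mm across, 90 mm tall.
- cream_jar: Bystander: amber jar, 70 mm across, 50 mm tall.
- round_mirror: Bystander: round white hand mirror lying flat, disc 120 mm, with handle 210 mm long.
- tweezer: Bystander: steel tweezer, 100 mm long, lying flat.
- lotion: Bystander: white bottle, 56 mm across, 120 mm tall.
Not all that is in view belongs to the job. Of the things like the clamp, leave any that is yellow; of the rest the smaller one is meant.

How it is judged:
On the way, in this order (a step that is already met when the one before it is completed fails the run):
1. the tray is slid out from under the boxes, which stand stacked on the worktop behind their posts (horizontal distance between tray and lower_box above 0.195 m and horizontal distance between upper_box and lower_box below 0.03 m and horizontal distance between lower_box and fence below 0.05 m and height (world z) of lower_box below 0.005 m and height (world z) of upper_box above 0.027 m and angle between each of lower_box, upper_box's own z axis and vertical below 0.1 rad), for 0.2 s.
2. the tray lies square under the clamp's pad, against the column (x of clamp_axis in the frame of tray between 0.03 and 0.048 m and y of clamp_axis in the frame of tray between -0.13 and -0.08 m and angle between the x axis of tray and the x axis of clamp, either way round below 0.12 rad and height (world z) of tray below 0.005 m and angle between tray's own z axis and vertical below 0.05 rad), for 0.2 s.
3. the clamp is screwed down on the tray, with all canisters still on the worktop (all of step 2 and contact force between pad and tray above 8 N and value of joint spindle above 2.6 rad and height (world z) of each of canister1, canister2, canister3 below 0.006 m), for 0.2 s.
At the end, for the whole second after the job is handed in: Tray square (0.12 rad) under the pad, edge within 9 mm of the column, pressed with over 8 N (spindle above 2.6 rad), lever down (lift under 3 mm); every canister upright and at rest on the tray; the two boxes stacked within 30 mm and level, within 50 mm of the fence origin (all of step 2 and horizontal distance between upper_box and lower_box below 0.03 m and horizontal distance between lower_box and fence below 0.05 m and height (world z) of lower_box below 0.005 m and height (world z) of upper_box above 0.027 m and angle between each of lower_box, upper_box, canister1, canister2, canister3's own z axis and vertical below 0.1 rad and contact force between pad and tray above 8 N and value of joint spindle above 2.6 rad and value of joint lever_lift below 0.003 m and x of canister1 in the frame of tray between -0.045 and 0.045 m and y of canister1 in the frame of tray between -0.135 and 0.125 m and z of canister1 in the frame of tray between 0.004 and 0.014 m and linear speed of each of canister1, canister2, canister3 below 0.02 m/s and x of canister2 in the frame of tray between -0.045 and 0.045 m and y of canister2 in the frame of tray between -0.135 and 0.125 m and z of canister2 in the frame of tray between 0.004 and 0.014 m and x of canister3 in the frame of tray between -0.045 and 0.045 m and y of canister3 in the frame of tray between -0.135 and 0.125 m and z of canister3 in the frame of tray between 0.004 and 0.014 m); the robot touches nothing.
It fails at once if a box of the stack is toppled (angle between any of lower_box, upper_box's own z axis and vertical above 0.35 rad).
It fails at once if another bathroom thing is pushed more than 40 mm or knocked over (distance of any of soap_dish, shampoo, mug, cream_jar, round_mirror, tweezer, lotion from where it was at the start of the episode above 0.04 m or angle between any of soap_dish, shampoo, mug, cream_jar, round_mirror, tweezer, lotion's own z axis and vertical above 0.5 rad).
Of canister1, canister2, canister3 only 2 to 3 are there at a start; the rules pass over those that are not, and their reading is None.
At some moment in a run one of canister1, canister2, canister3 may be knocked a few centimetres aside while the robot is not near it.
Once in a run the grip may slacken for a moment while it holds something.
It also fails if it takes over 200 s, if anything falls off the work surface, if the arm or the gripper's body presses on something with over 40 N, if the wrist force passes 120 N, or if a joint passes its speed limit or range.

## Robot

A 6-joint arm with a two-finger parallel gripper is mounted at the origin on the work surface. World frame = base frame: x ahead of the robot, y to its left, z up, the work surface at z = 0. Lengths are in m, angles in rad, forces in N, time in s.
With the tool pointing down it reaches from about 0.35 to 0.775 m from the base axis. Payload 7.3 kg.
Tool frame: the origin (TCP) lies at the very end of the fingers, on their centre line; the grasp point (between the pads) lies grip_point_offset behind it (grip_point_offset is the distance from the TCP to the grasp point, in m); z points along the fingers, y is the direction in which the jaws open and shut (so a half turn about z gives the same grasp; the last joint's range is limited). The gripper opens to 92 mm and grips with 3 to 60 N. Pads are 19 mm wide; open, the fingers measure 130 mm over their backs; the gripper's body (75 mm by 190 mm) begins 47 mm behind the grasp point.
Start: joints at [1.082, 0.342, 1.524, -0, 1.275, -0.146], TCP at [0.176, 0.494, 0.227] pointing down, gripper open.
Joint ranges: [-2.53, 2.53], [-0.77, 2.02], [0.04, 2.7], [-1, 4.14], [0.28, 2.66], [-3.11, 3.11]. Speed limits (rad/s): [2.57, 2.57, 3.14, 3.14, 3.14, 3.14].

## Interface

Orientations are given as [roll, pitch, yaw] about the fixed x, y, z axes, in that order (R = Rz(yaw) Ry(pitch) Rx(roll)).
In Python, from cell import * gives the robot as it stands.
- The arm moves only by the shell command python3 -m inch 'ROWS' [OPENING] [FORCE]. ROWS is JSON, a list that holds one entry, the list of rows, each a list of 4 numbers: the shift along the tool's x, y, z in mm, then the turn about the tool's z in rad. In form: [[[x, y, z, roll], ...]]. A call has 1 to 10 rows; each row shifts and turns the commanded pose from where the row before left it, along the tool's axes as they then stand; what a row does not reach is not made up. A row lasts 1/8 s, in which the tool goes at most 62.5 mm and 10.7 degrees, less where a joint would pass 70% of its speed; a pose out of reach is approached as far as the arm can. A call with a gripper value outside its range is refused whole. OPENING is the closure, from -1 (fully open) to 1 (shut), set as the call begins (- or left out, the last holds). The fingers move at their own pace and stop on an object; FORCE is the grip in N (left out, the last holds). Time passes only in rows, so rows that do not move let the fingers close. It gives the time, the measured TCP pose, the force and the opening at its end, in the units of the state.
- observe(): the state, without advancing time (a new reading comes with each control period).
- read_camera(name): name is "side" or "top"; returns a dict with "img" (400x640x3 uint8, blue, green, red), "fx", "fy", "cx", "cy" (pixels), "eye" and "rotation" of the camera in the world. Camera axes: x right, y down, z forward; pixel columns grow to the right and rows downward; lengths in m; the calibration is good to about 2 mm. A picture is of the moment at which its call begins. There is no depth.
- hand_in(): hands the job in, once; it reports no verdict.
Trained networks look in the newest picture that a camera, given by its name, has taken for a name from the list of things; names that differ only in an ending like _2 or _b are one class to them, and where a whole thing is asked for, a point or a joint stands for the part that bears it (a point fixed in the world has none). Each returns a list of dicts, best first, with "conf" (0 to 1); they miss things now and then, are a little off and sometimes report something else, mostly with a low value. They report only what shows in the picture. A call takes as long as a camera call. They do not tell look-alikes from the thing itself.
- boxes_of(camera, label): "at" ([row, column] in pixels, amid what is visible of it).
- place_of(camera, label): "at" ([row, column] in pixels: a listed point, or the origin of a listed thing).
The state is a dict: "time": time; "qpos": joint angles; "qvel": joint speeds; "joint_efforts": joint torques, N m; "tool_pos": TCP position; "tool_rot": TCP orientation; "contact_force": force on the tool from outside, world axes, zero at the start; "torque": the same for the moment, N m; "opening": finger opening in m.
Only numpy, scipy, OpenCV 4.12 (cv2) and the standard library are available. Lean on these libraries where they do the work, as an engineer would, in place of code of your own. Each camera call takes 0.05 s, during which the arm holds its last target. There are 200 camera calls.

## Working session

There is one attempt and no reset: what is moved stays moved. The work goes in short steps, Python scripts to look and compute and a shell command to move; the robot and the scene stay as the last step left them, time stands still between calls to the robot, and variables do not carry over. Pictures are saved under pics/ and viewed, about 12 in all and at most 16, crops included, and the job is handed in when it is done.

```bash
ls; mkdir -p pics; cat > h.py <<'E'
from cell import *
import numpy as np, cv2
def snap(name, fn=None):
    c=read_camera(name)
    if fn: cv2.imwrite('pics/'+fn,c['img'])
    return c
def world(c,rc,z):
    d=np.array([(rc[1]-c['cx'])/c['fx'],(rc[0]-c['cy'])/c['fy'],1.0])
    d=np.array(c['rotation'])@d; e=np.array(c['eye'])
    return e+d*(z-e[2])/d[2]
def pix(c,p):
    q=np.array(c['rotation']).T@(np.array(p)-np.array(c['eye']))
    return [c['cy']+c['fy']*q[1]/q[2],c['cx']+c['fx']*q[0]/q[2]]
E
python3 - <<'E'
from h import *
print(observe())
C={n:snap(n,n+'1.png') for n in('top','side')}
for n in C: print(n,C[n]['eye'],C[n]['fx'],np.round(C[n]['rotation'],2).tolist())
hz=dict(tray=0,lower_box=.008,upper_box=.04,clamp=0,pad=.0145,lever_knob=.12,canister1=0,fence=0,soap_dish=0,shampoo=0,mug=0,cream_jar=0,round_mirror=0,tweezer=0,lotion=0)
for l in hz:
  for n in C:
    for r in place_of(n,l)[:5]:
      if r['conf']>.2: print(l,n,round(r['conf'],2),np.round(r['at']),np.round(world(C[n],r['at'],hz[l])[:2],3))
E
```

```text
pics
{'time': 0.0, 'qpos': array([ 1.08204099e+00,  3.42740104e-01,  1.52504368e+00,  2.06771282e-05,
        1.27535886e+00, -1.45999204e-01]), 'qvel': array([ 2.09808090e-03,  4.02025871e-04, -9.14599812e-05, -6.47101335e-04,
       -2.42525860e-04,  2.41911731e-03]), 'joint_efforts': array([-1.14004513e-03, -4.31237090e+01, -2.44225144e+01,  7.17837154e-02,
        5.57622034e-02, -8.90174761e-05]), 'tool_pos': array([0.1762239 , 0.49410871, 0.22602662]), 'tool_rot': array([-3.14006203e+00, -2.45055447e-04,  2.79883030e+00]), 'contact_force': array([ 0.22309911, -0.04489109, -0.61792638]), 'torque': array([-0.0259128 ,  0.02082309,  0.01059072]), 'opening': 0.09185048676757948}
top [ 0.29975326 -0.04513142  1.23596406] 392.3982550141459 [-2.98, 0.0, -1.59]
side [ 0.23036963 -0.93317193  0.89229778] 404.69138490959966 [-2.27, 0.0, -0.26]Traceback (most recent call last):
  File "<stdin>", line 9, in <module>
  File "h.py", line 10, in world
    return e+d*(z-e[2])/d[2]
                        ~^^^
IndexError: invalid index to scalar variable.
```

```bash
cat > h.py <<'E'
from cell import *
import numpy as np, cv2
from scipy.spatial.transform import Rotation as Ro
def snap(name, fn=None):
    c=read_camera(name)
    c['R']=Ro.from_euler('xyz',c['rotation']).as_matrix()
    if fn: cv2.imwrite('pics/'+fn,c['img'])
    return c
def world(c,rc,z):
    d=np.array([(rc[1]-c['cx'])/c['fx'],(rc[0]-c['cy'])/c['fy'],1.0])
    d=c['R']@d; e=np.array(c['eye'])
    return e+d*(z-e[2])/d[2]
def pix(c,p):
    q=c['R'].T@(np.array(p)-np.array(c['eye']))
    return np.array([c['cy']+c['fy']*q[1]/q[2],c['cx']+c['fx']*q[0]/q[2]])
E
python3 - <<'E'
from h import *
C={n:snap(n,n+'1.png') for n in('top','side')}
hz=dict(tray=0,lower_box=.008,upper_box=.04,clamp=0,pad=.0145,lever_knob=.12,canister1=0,fence=0,soap_dish=0,shampoo=0,mug=0,cream_jar=0,round_mirror=0,tweezer=0,lotion=0)
for l in hz:
  for n in C:
    for r in place_of(n,l)[:5]:
      if r['conf']>.2: print(l,n,round(r['conf'],2),np.round(r['at']),np.round(world(C[n],r['at'],hz[l])[:2],3))
E
```

```text
tray top 0.82 [209. 389.] [ 0.469 -0.267]
tray top 0.39 [204. 174.] [0.501 0.417]
tray side 0.56 [280. 348.] [ 0.461 -0.268]
tray side 0.23 [293. 362.] [ 0.483 -0.318]
lower_box top 0.87 [208. 414.] [ 0.471 -0.345]
lower_box side 0.63 [303. 365.] [ 0.477 -0.356]
lower_box side 0.54 [147. 303.] [0.476 0.402]
upper_box top 0.67 [206. 417.] [ 0.474 -0.348]
upper_box top 0.48 [285. 206.] [0.249 0.296]
upper_box side 0.71 [293. 361.] [ 0.47  -0.346]
clamp top 0.92 [155. 333.] [ 0.65  -0.096]
clamp top 0.92 [179. 487.] [ 0.561 -0.588]
clamp top 0.82 [313. 407.] [ 0.149 -0.306]
clamp top 0.57 [210. 173.] [0.484 0.419]
clamp side 0.71 [322. 241.] [ 0.162 -0.325]
clamp side 0.67 [223. 391.] [ 0.656 -0.086]
clamp side 0.59 [388. 433.] [ 0.555 -0.597]
pad side 0.54 [220. 383.] [ 0.631 -0.082]
pad side 0.44 [384. 433.] [ 0.552 -0.595]
pad side 0.43 [308. 238.] [ 0.159 -0.294]
lever_knob top 0.54 [174. 541.] [ 0.548 -0.694]
lever_knob top 0.46 [160. 356.] [ 0.601 -0.156]
lever_knob side 0.87 [316. 227.] [ 0.144 -0.384]
lever_knob side 0.51 [216. 384.] [ 0.589 -0.169]
lever_knob side 0.35 [144. 30
[... 403 characters left out ...]
 [144. 303.] [0.482 0.433]
shampoo top 0.72 [152. 188.] [0.674 0.378]
shampoo side 0.95 [143. 357.] [0.695 0.385]
mug top 0.7 [130. 394.] [ 0.732 -0.296]
mug side 0.76 [264. 442.] [ 0.734 -0.284]
cream_jar top 0.91 [148. 437.] [ 0.667 -0.433]
cream_jar top 0.47 [208. 391.] [ 0.473 -0.276]
cream_jar side 0.91 [312. 447.] [ 0.674 -0.428]
cream_jar side 0.27 [163. 295.] [0.425 0.31 ]
cream_jar side 0.21 [190. 286.] [0.364 0.162]
round_mirror top 0.7 [157. 331.] [ 0.644 -0.088]
round_mirror side 0.68 [172. 247.] [0.242 0.3  ]
tweezer top 0.6 [248. 254.] [0.357 0.16 ]
tweezer side 0.45 [185. 287.] [0.372 0.189]
lotion side 0.9 [134. 335.] [0.626 0.473]
lotion side 0.25 [221. 385.] [ 0.64  -0.075]
```

View pics/top1.png

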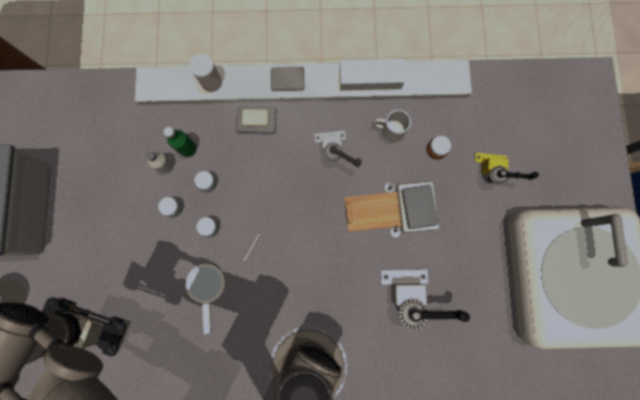

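View pics/side1.png

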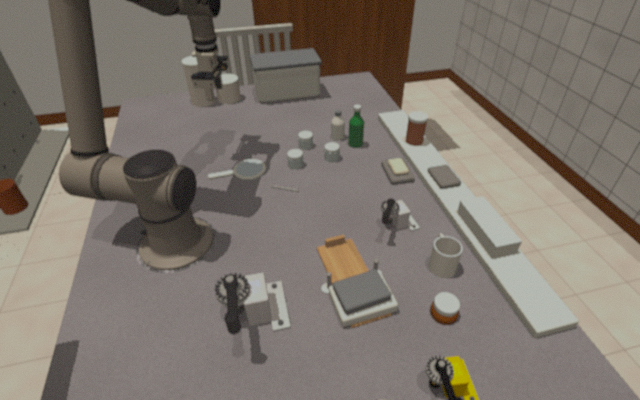

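```bash
python3 - <<'E'
import cv2,numpy as np
t=cv2.imread('pics/top1.png');s=cv2.imread('pics/side1.png')
def cr(i,r0,r1,c0,c1,k=6): return cv2.resize(i[r0:r1,c0:c1],None,fx=k,fy=k,interpolation=cv2.INTER_CUBIC)
M=np.zeros((600,800,3),np.uint8)
a=cr(t,125,165,305,370);M[:240,:390]=a
b=cr(s,190,230,370,430);M[:240,400:760]=b
c=cr(t,180,240,340,445);M[240:600,:630]=c
cv2.imwrite('pics/m1.png',M)
from h import *
C=snap('top')
hsv=cv2.cvtColor(C['img'],cv2.COLOR_BGR2HSV)
print(hsv[210,375],hsv[210,350])
m=((hsv[...,0]>5)&(hsv[...,0]<22)&(hsv[...,1]>100)).astype(np.uint8); m[:185]=0;m[240:]=0;m[:,:335]=0;m[:,410:]=0
cs,_=cv2.findContours(m,0,2);k=max(cs,key=cv2.contourArea)
r=cv2.minAreaRect(k);p=cv2.boxPoints(r);print(r,p)
for q in p: print(world(C,q[::-1],.008).round(4))
for (r0,c0) in ((180,205),(206,169),(226,206)):
  g=C['img'][r0-14:r0+14,c0-14:c0+14].min(2); mm=(g>150).astype(np.uint8); 
  M_=cv2.moments(mm,True);q=(r0-14+M_['m01']/M_['m00'],c0-14+M_['m10']/M_['m00']);print('can',q,M_['m00'],world(C,q,.055).round(3))
E
```

```text
[ 15 121 165] [ 15 127 153]
((372.6977844238281, 211.3299560546875), (33.80303955078125, 53.06916046142578), 83.82982635498047) [[344.5003  197.37834]
 [397.26202 191.67436]
 [400.89526 225.28157]
 [348.13354 230.98555]]
[ 0.5097 -0.1271  0.008 ]
[ 0.5243 -0.2955  0.008 ]
[ 0.4168 -0.3012  0.008 ]
[ 0.4027 -0.135   0.008 ]
can (179.4093023255814, 202.93488372093023) 215.0 [0.568 0.31  0.055]
can (205.78571428571428, 166.79910714285714) 224.0 [0.488 0.418 0.055]
can (226.1304347826087, 205.04782608695652) 230.0 [0.423 0.3   0.055]
```

View pics/m1.png

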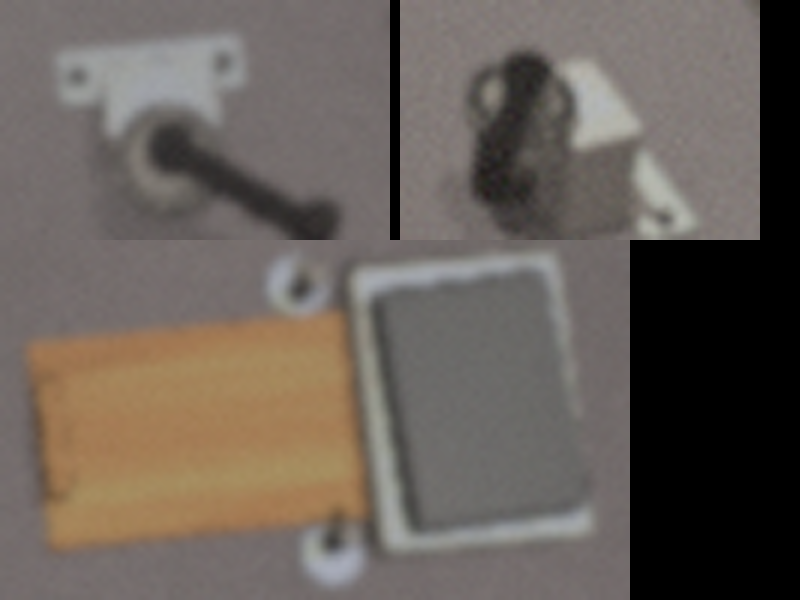

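```bash
cat >> h.py <<'E'
def to(x,y,z,yaw=None):
    o=observe(); R=Ro.from_euler('xyz',o['tool_rot']).as_matrix()
    d=R.T@(np.array([x,y,z])-o['tool_pos'])*1000
    print('t',round(o['time'],2),'pos',o['tool_pos'].round(4),'rot',o['tool_rot'].round(3),'F',o['contact_force'].round(1),'op',round(o['opening'],4))
    print('shift',d.round(1), 'len',round(np.linalg.norm(d),1), 'roll', None if yaw is None else round(-((yaw-o['tool_rot'][2]+np.pi)%(2*np.pi)-np.pi),3))
E
python3 -m inch '[[[0,0,0,-0.143],[0,0,0,-0.143],[0,0,0,-0.144],[-31,-39.5,0,0],[-31,-39.5,0,0],[-31,-39.5,0,0],[-31,-39.5,0,0],[-31,-39.5,0,0],[-31,-39.5,0,0],[-31,-39.5,0,0]]]' -1
python3 -m inch '[[[-31,-39.5,0,0],[3,-48,0,0],[3,-48,0,0],[3,-48,0,0],[3,-48,0,0],[3,-48,0,0],[3,-48,0,0],[0,0,0,0]]]'
python3 -c "
from h import *
print(dir(),[ (k,v) for k,v in globals().items() if 'offset' in k])
to(.457,-.138,.05,3.228)"
```

```text
time: 3.05
tool_pos: [0.4177, 0.2366, 0.2269]
tool_rot: [3.141, 0.001, -3.054]
contact_force: [0.1, 0.5, -0.6]
opening: 0.0918
time: 4.05
tool_pos: [0.4582, -0.0899, 0.2267]
tool_rot: [-3.141, 0.0, -3.059]
contact_force: [0.7, 0.3, -0.3]
opening: 0.0921
['IKError', 'Ro', '__annotations__', '__builtins__', '__doc__', '__loader__', '__name__', '__package__', '__spec__', 'boxes_of', 'cv2', 'grip_point_offset', 'hand_in', 'np', 'observe', 'pix', 'place_of', 'read_camera', 'snap', 'to', 'world'] [('grip_point_offset', 0.0188)]
t 4.05 pos [ 0.4582 -0.0899  0.2267] rot [-3.141  0.    -3.059] F [ 0.7  0.3 -0.3] op 0.0921
shift [  5.2 -47.7 176.7] len 183.1 roll -0.004
```

```bash

python3 -m inch '[[[5,-47.7,20,0],[0,0,50,0],[0,0,50,0],[0,0,50,0],[0,0,30,0],[0,0,14,0],[0,0,0,0],[0,0,0,0]]]'
python3 -m inch '[[[0,0,0,0],[0,0,0,0],[0,0,0,0],[0,0,0,0],[0,0,0,0],[0,0,0,0]]]' 1 30
python3 -c "
from h import *
to(.457,-.138,.012,3.228)
snap('side','s2.png')
im=cv2.imread('pics/s2.png')[200:350,270:470]; cv2.imwrite('pics/s2c.png',cv2.resize(im,None,fx=3,fy=3))"
```

```text
time: 5.05
tool_pos: [0.4583, -0.1353, 0.0139]
tool_rot: [-3.141, 0.002, -3.054]
contact_force: [0.9, 0.8, 0.9]
opening: 0.0919
time: 5.8
tool_pos: [0.4573, -0.1351, 0.0127]
tool_rot: [3.141, -0.0, -3.054]
contact_force: [0.2, -0.3, 0.9]
opening: 0.0367
t 5.8 pos [ 0.4573 -0.1351  0.0127] rot [ 3.141 -0.    -3.054] F [ 0.2 -0.3  0.9] op 0.0367
shift [ 0.6 -2.8  0.7] len 3.0 roll 0.001
```

View pics/s2c.png

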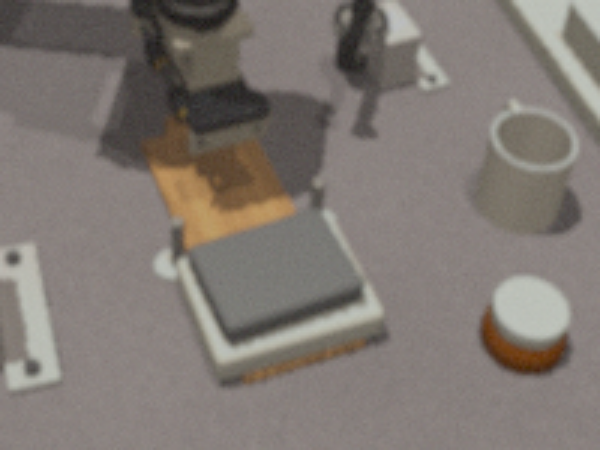

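```bash

python3 -m inch '[[[0,0,0,0],[0,0,0,0],[0,0,0,0],[0,0,0,0],[0,0,0,0]]]' 1 40
python3 -m inch '[[[0,4,0,0],[0,8,0,0],[0,12,0,0],[0,12,0,0],[0,12,0,0],[0,12,0,0],[0,12,0,0],[0,12,0,0],[0,12,0,0],[0,12,0,0]]]'
python3 -m inch '[[[0,12,0,0],[0,12,0,0],[0,12,0,0],[0,12,0,0],[0,0,0,0],[0,0,0,0],[0,0,0,0],[0,0,0,0]]]'
cat > tr.py <<'E'
from h import *
def tray(C,box=(100,240,220,420)):
    hsv=cv2.cvtColor(C['img'],cv2.COLOR_BGR2HSV)
    m=((hsv[...,0]>5)&(hsv[...,0]<22)&(hsv[...,1]>90)).astype(np.uint8)
    k=np.zeros_like(m);k[box[0]:box[1],box[2]:box[3]]=1;m*=k
    k=max(cv2.findContours(m,0,2)[0],key=cv2.contourArea)
    w=np.array([world(C,q[0][::-1],.008)[:2] for q in k]).astype(np.float32)
    r=cv2.minAreaRect(w);return r,cv2.boxPoints(r)
E
python3 - <<'E'
from tr import *
to(.444,.014,.012,3.228)
C=snap('top','t3.png')
r,p=tray(C);print(r,p.round(4))
for l,z in(('lower_box',0),('upper_box',.032),('tray',0)):
  for r in place_of('top',l)[:2]: print(l,round(r['conf'],2),world(C,r['at'],z).round(3))
im=C['img'][120:250,280:460]; cv2.imwrite('pics/t3c.png',cv2.resize(im,None,fx=4,fy=4))
E
```

```text
time: 6.48
tool_pos: [0.4573, -0.1351, 0.0127]
tool_rot: [3.141, -0.0, -3.055]
contact_force: [0.3, -0.7, 0.3]
opening: 0.0118
time: 7.72
tool_pos: [0.4477, -0.0265, 0.0127]
tool_rot: [3.141, -0.0, -3.055]
contact_force: [-0.6, -1.4, -1.1]
opening: 0.0121
time: 8.72
tool_pos: [0.4438, 0.02, 0.0127]
tool_rot: [3.142, 0.0, -3.055]
contact_force: [0.2, 0.1, -0.4]
opening: 0.012
t 8.72 pos [0.4438 0.02   0.0127] rot [ 3.142  0.    -3.055] F [ 0.2  0.1 -0.4] op 0.012
shift [ 0.3 -6.   0.7] len 6.0 roll 0.0
((0.4570072591304779, -0.1363782435655594), (0.10879141837358475, 0.233357235789299), 5.179110050201416) [[ 0.3923 -0.0251]
 [ 0.4134 -0.2575]
 [ 0.5217 -0.2477]
 [ 0.5006 -0.0153]]
lower_box 0.62 [ 0.468 -0.334  0.   ]
upper_box 0.73 [ 0.475 -0.339  0.032]
tray 0.57 [ 0.461 -0.116  0.   ]
```

View pics/t3c.png

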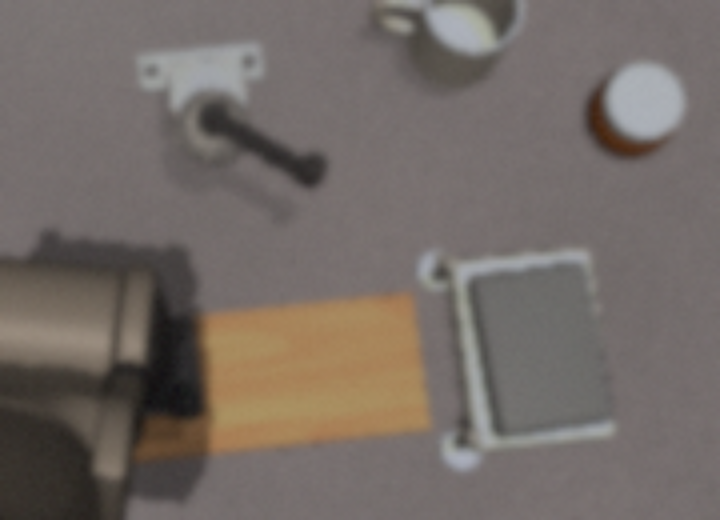

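```bash
python3 - <<'E'
from h import *
T=snap('top');S=snap('side')
for n,c,rc,z in [('holeL',T,(137.5,318),.004),('holeR',T,(135,342.5),.004),('hub',T,(149.5,333),.1),('crown',T,(152.5,333.3),.08),('knob',T,(161.2,358.8),.12),('colmid',T,(145,331.9),.066),
 ('platefar L',T,(133.5,314.3),.004),('platefar R',T,(131,345.3),.004),
 ('s1',S,(200.8,397.5),.066),('s2',S,(200,405),.066),('s3',S,(212.5,410),.066),('s4',S,(215,399.2),.066),('crownS',S,(206,387),.08),('knobS?',S,(201,392),.12)]:
  print(n,world(c,rc,z).round(4))
for l,z in (('lever_knob',.12),('clamp_axis',0),('clamp',0)):
  for n,c in(('top',T),('side',S)):
    for r in place_of(n,l)[:4]: print(l,n,round(r['conf'],2),np.round(r['at'],1),world(c,r['at'],z).round(3))
E
```

```text
holeL [ 0.7106 -0.0473  0.004 ]
holeR [ 0.7173 -0.1275  0.004 ]
hub [ 0.6402 -0.0912  0.1   ]
crown [ 0.6367 -0.0927  0.08  ]
knob [ 0.5971 -0.165   0.12  ]
colmid [ 0.6649 -0.0896  0.066 ]
platefar L [ 0.7245 -0.0355  0.004 ]
platefar R [ 0.7307 -0.1371  0.004 ]
s1 [ 0.6809 -0.0613  0.066 ]
s2 [ 0.7051 -0.0637  0.066 ]
s3 [ 0.6969 -0.1215  0.066 ]
s4 [ 0.6611 -0.1236  0.066 ]
crownS [ 0.6334 -0.0905  0.08  ]
knobS? [ 0.6356 -0.115   0.12  ]
lever_knob top 0.98 [315.7 468.6] [ 0.152 -0.451  0.12 ]
lever_knob top 0.68 [161.9 357.4] [ 0.595 -0.161  0.12 ]
lever_knob top 0.46 [173.8 538.3] [ 0.547 -0.686  0.12 ]
lever_knob side 0.66 [313.5 229.4] [ 0.149 -0.379  0.12 ]
lever_knob side 0.6 [214.2 385.7] [ 0.598 -0.164  0.12 ]
lever_knob side 0.2 [300.4 361.3] [ 0.441 -0.421  0.12 ]
clamp_axis top 0.73 [181.3 485.2] [ 0.553 -0.582  0.   ]
clamp_axis top 0.65 [157.9 331.9] [ 0.642 -0.091  0.   ]
clamp_axis side 0.88 [219.9 384.5] [ 0.641 -0.068  0.   ]
clamp_axis side 0.69 [386.2 432.7] [ 0.555 -0.594  0.   ]
clamp_axis side 0.61 [308.9 235.2] [ 0.152 -0.283  0.   ]
clamp top 0.88 [311.4 402.6] [ 0.154 -0.294  0.   ]
clamp top 0.68 [156.1 332.3] [ 0.648 -0.092  0.   ]
clamp top 0.64 [183.2 487.3] [ 0.547 -0.588  0.   ]
clamp side 0.77 [314.5 236.5] [ 0.153 -0.301  0.   ]
clamp side 0.75 [223.4 389.6] [ 0.651 -0.088  0.   ]
clamp side 0.74 [389.7 432. ] [ 0.55  -0.601  0.   ]
clamp side 0.64 [132.6 334.1] [0.626 0.486 0.   ]
```

```bash

python3 -m inch '[[[-10.7,14.5,0,0.01],[-10.7,14.5,0,0],[-10.7,14.5,0,0],[-10.7,14.5,0,0],[-10.7,14.5,0,0],[-10.7,14.5,0,0],[-10.7,14.5,0,0],[-10.7,14.5,0,0]]]'
python3 -m inch '[[[-10,-1,0,0],[-10,-1,0,0],[-10,-1,0,0],[-8,-1,0,0],[-6,0,0,0],[0,0,0,0],[0,0,0,0]]]'
python3 - <<'E'
from tr import *
to(.582,.143,.0127,3.218)
C=snap('top','t4.png')
r,p=tray(C);print(r,p.round(4))
im=C['img'][110:240,250:430]; cv2.imwrite('pics/t4c.png',cv2.resize(im,None,fx=4,fy=4))
E
```

```text
time: 10.32
tool_pos: [0.5206, 0.1437, 0.0127]
tool_rot: [3.142, 0.0, -3.064]
contact_force: [-0.8, -1.3, -0.2]
opening: 0.0115
time: 11.2
tool_pos: [0.5644, 0.142, 0.0127]
tool_rot: [-3.142, 0.001, -3.064]
contact_force: [0.9, -0.0, -0.1]
opening: 0.0117
t 11.2 pos [0.5644 0.142  0.0127] rot [-3.142e+00  1.000e-03 -3.064e+00] F [ 0.9 -0.  -0.1] op 0.0117
shift [-17.6  -0.4   0. ] len 17.6 roll 0.001
((0.5750579833984375, -0.003190562129020691), (0.11112172901630402, 0.25754836201667786), 5.513148784637451) [[ 0.5074  0.1196]
 [ 0.5321 -0.1367]
 [ 0.6427 -0.126 ]
 [ 0.618   0.1303]]
```

View pics/t4c.png

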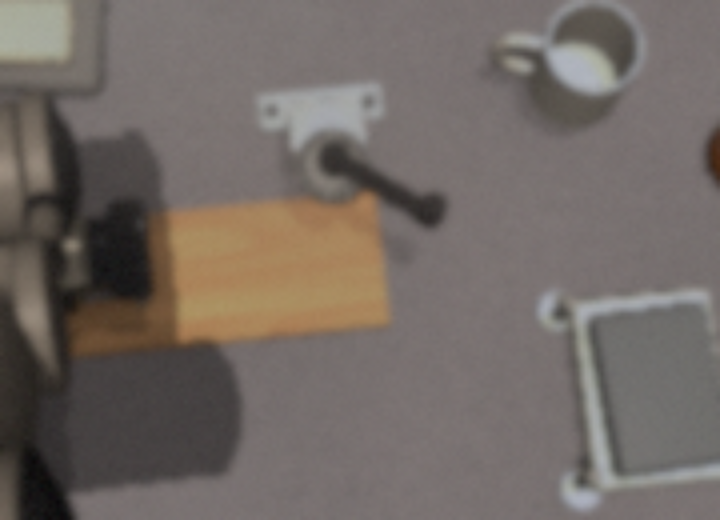

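```bash

python3 -m inch '[[[-4,-0.3,0,0],[-4,-0.3,0,0],[-3,0,0,0],[-2,0,0,0],[0,0,0,0],[0,0,0,0]]]'
python3 -m inch '[[[-1,0,0,0],[-1,0,0,0],[0,0,0,0],[0,0,0,0]]]'
python3 -m inch '[[[-1,0,0,0],[-1,0,0,0],[0,0,0,0],[0,0,0,0]]]'

```

```text
time: 12.0
tool_pos: [0.5774, 0.1424, 0.0127]
tool_rot: [3.142, 0.001, -3.064]
contact_force: [-1.1, -0.2, -0.6]
opening: 0.0118
time: 12.5
tool_pos: [0.5793, 0.1426, 0.0127]
tool_rot: [3.141, 0.0, -3.064]
contact_force: [-0.9, -0.4, 0.0]
opening: 0.0116
time: 13.0
tool_pos: [0.5814, 0.1427, 0.0127]
tool_rot: [3.142, 0.0, -3.064]
contact_force: [0.1, 0.3, 0.7]
opening: 0.0116
```

```bash

for i in 1; do python3 -m inch '[[[-1,0,0,0],[-1,0,0,0],[0,0,0,0],[0,0,0,0]]]'
python3 -m inch '[[[-1,0,0,0],[-1,0,0,0],[0,0,0,0],[0,0,0,0]]]'; done

```

```text
time: 13.5
tool_pos: [0.5834, 0.1429, 0.0127]
tool_rot: [3.142, 0.0, -3.064]
contact_force: [-0.8, 0.6, 0.0]
opening: 0.0115
time: 14.0
tool_pos: [0.5854, 0.1431, 0.0127]
tool_rot: [3.142, 0.0, -3.064]
contact_force: [-0.4, -0.6, -0.9]
opening: 0.0115
```

```bash

python3 -m inch '[[[-1,0,0,0],[-1,0,0,0],[0,0,0,0],[0,0,0,0]]]'
python3 -m inch '[[[-1,0,0,0],[-1,0,0,0],[0,0,0,0],[0,0,0,0]]]'
python3 - <<'E'
from tr import *
C=snap('top','t5.png')
r,p=tray(C);print(r,p.round(4))
to(0.58,.143,.0127)
im=C['img'][110:240,250:430]; cv2.imwrite('pics/t5c.png',cv2.resize(im,None,fx=4,fy=4))
E
```

```text
time: 14.5
tool_pos: [0.5874, 0.1432, 0.0127]
tool_rot: [3.142, 0.0, -3.064]
contact_force: [-1.4, -0.5, -0.1]
opening: 0.0121
time: 15.0
tool_pos: [0.5888, 0.1435, 0.0127]
tool_rot: [3.141, -0.001, -3.065]
contact_force: [-3.8, 0.3, 2.9]
opening: 0.0115
((0.5970828533172607, -0.0017818808555603027), (0.10959068685770035, 0.2547982633113861), 3.7586214542388916) [[ 0.5341  0.1218]
 [ 0.5508 -0.1325]
 [ 0.6601 -0.1253]
 [ 0.6434  0.1289]]
t 15.05 pos [0.5888 0.1435 0.0127] rot [ 3.141e+00 -1.000e-03 -3.065e+00] F [-4.7  1.1  2.5] op 0.012
shift [8.8 0.2 0. ] len 8.8 roll None
```

```bash

python3 -m inch '[[[-1,0,0,0],[-1,0,0,0],[0,0,0,0],[0,0,0,0]]]'
python3 -m inch '[[[0,0,0,0],[0,0,0,0],[0,0,0,0],[0,0,0,0],[0,0,0,0],[0,0,0,0],[0,0,0,0],[0,0,0,0]]]' -1
python3 -m inch '[[[0,0,-20,0],[0,0,-40,0],[0,0,-40,0],[0,0,-40,0],[0,0,-30,0.18],[0,0,-10,0.18],[0,0,0,0.18],[0,0,0,0.18],[0,0,0,0.18],[0,0,0,0.18]]]'
python3 - <<'E'
from tr import *
C=snap('top','t6.png')
r,p=tray(C);print(r,p.round(4))
to(0.6,-.165,.14,1.046)
S=snap('side','s6.png')
for l,z in (('lever_knob',.12),('clamp_axis',0)):
  for n,c in(('top',C),('side',S)):
    for r in place_of(n,l)[:4]: 
      w=world(c,r['at'],z)
      if .5<w[0]<.7 and -.25<w[1]<0:print(l,n,round(r['conf'],2),np.round(r['at'],1),w.round(3))
M=np.zeros((600,800,3),np.uint8)
M[:390,:540]=cv2.resize(C['img'][110:240,250:430],None,fx=3,fy=3)
M[390:,:]=0
M[:400,545:795]=cv2.resize(S['img'][180:260,360:410],None,fx=5,fy=5)
cv2.imwrite('pics/t6c.png',M[:400])
E
```

```text
time: 15.55
tool_pos: [0.5908, 0.1437, 0.0127]
tool_rot: [3.141, -0.001, -3.065]
contact_force: [-5.6, 0.2, 3.9]
opening: 0.0121
time: 16.55
tool_pos: [0.5912, 0.1435, 0.0127]
tool_rot: [3.142, 0.0, -3.064]
contact_force: [-0.8, -0.8, -0.6]
opening: 0.0872
time: 17.8
tool_pos: [0.591, 0.1435, 0.1927]
tool_rot: [-3.142, -0.0, 2.133]
contact_force: [1.0, 0.1, -0.9]
opening: 0.0918
((0.5977446436882019, 0.01074083149433136), (0.11089738458395004, 0.28026077151298523), 3.318789482116699) [[ 0.5343  0.1474]
 [ 0.5505 -0.1324]
 [ 0.6612 -0.1259]
 [ 0.645   0.1538]]
t 17.85 pos [0.5911 0.1435 0.1927] rot [ 3.142 -0.     2.126] F [-0.3 -0.3  0.1] op 0.0916
shift [-266.9 -155.    52.7] len 313.1 roll 1.08
lever_knob top 0.59 [160.1 358. ] [ 0.6   -0.163  0.12 ]
lever_knob side 0.62 [215.5 386.6] [ 0.598 -0.169  0.12 ]
clamp_axis top 0.64 [160.4 329.6] [ 0.634 -0.083  0.   ]
clamp_axis side 0.97 [223.7 386. ] [ 0.64  -0.086  0.   ]
```

View pics/t6c.png

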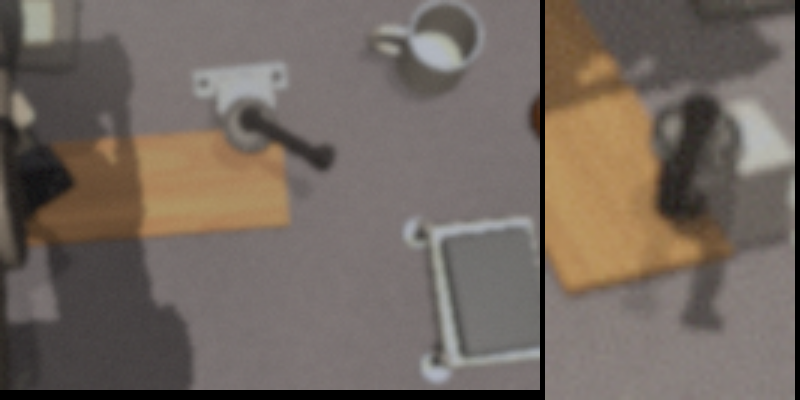

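```bash

python3 -m inch '[[[0,0,0,0.179],[0,0,0,0.179],[0,0,0,0.179],[0,0,0,0.179],[0,0,0,0.179],[0,0,0,0.179],[-36,22,0,0],[-36,22,0,0],[-36,22,0,0],[-36,22,0,0]]]'
python3 -m inch '[[[-36,22,0,0],[-36,22,0,0],[-36,22,0,0],[-12,5,0,0],[0,0,20,0],[0,0,0,0]]]'
python3 - <<'E'
from h import *
to(.599,-.165,.099,1.054)
E
```

```text
time: 19.35
tool_pos: [0.5983, -0.0264, 0.1928]
tool_rot: [3.141, -0.0, 1.067]
contact_force: [0.4, -0.6, 0.1]
opening: 0.0919
time: 20.1
tool_pos: [0.6013, -0.1636, 0.1713]
tool_rot: [-3.138, 0.0, 1.066]
contact_force: [-0.5, 0.3, 0.5]
opening: 0.0918
t 20.1 pos [ 0.6013 -0.1636  0.1713] rot [-3.138  0.     1.066] F [-0.5  0.3  0.5] op 0.0918
shift [-2.4 -1.1 72.3] len 72.3 roll 0.012
```

```bash

python3 -m inch '[[[-2.4,-1,20,0.01],[0,0,30,0],[0,0,12,0],[0,0,10,0],[0,0,0,0],[0,0,0,0]]]' 0
python3 -m inch '[[[0,0,0,0],[0,0,0,0],[0,0,0,0],[0,0,0,0],[0,0,0,0],[0,0,0,0]]]' 1 20
python3 - <<'E'
from h import *
to(.599,-.165,.099,1.054)
S=snap('side')
cv2.imwrite('pics/s7.png',cv2.resize(S['img'][160:260,340:440],None,fx=5,fy=5))
E
```

```text
time: 20.85
tool_pos: [0.6008, -0.1662, 0.1017]
tool_rot: [3.14, -0.0, 1.055]
contact_force: [-1.3, -0.3, -0.1]
opening: 0.0463
time: 21.6
tool_pos: [0.6002, -0.1662, 0.1007]
tool_rot: [3.142, -0.0, 1.055]
contact_force: [-1.4, -0.0, 0.1]
opening: 0.0193
t 21.6 pos [ 0.6002 -0.1662  0.1007] rot [ 3.142 -0.     1.055] F [-1.4 -0.   0.1] op 0.0193
shift [ 0.4 -1.7  1.7] len 2.4 roll 0.001
```

View pics/s7.png

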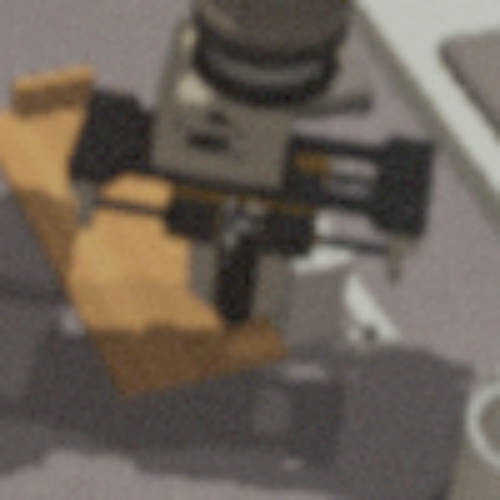

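```bash

python3 -m inch '[[[0.4,-8.5,0,0.1],[0.4,-8.5,0,0.1],[0.4,-8.5,0,0.1]]]'
python3 -m inch '[[[0.4,-8.5,0,0.1],[0.4,-8.5,0,0.1]]]'
python3 -m inch '[[[0,-4.2,0,0.05],[0,0,0,0],[0,0,0,0]]]'

```

```text
time: 22.02
tool_pos: [0.5803, -0.1508, 0.1008]
tool_rot: [3.14, -0.0, 0.752]
contact_force: [1.2, -1.1, -0.8]
opening: 0.0195
time: 22.28
tool_pos: [0.5695, -0.1373, 0.1008]
tool_rot: [3.141, 0.0, 0.552]
contact_force: [-1.8, -2.1, -0.0]
opening: 0.019
time: 22.65
tool_pos: [0.5672, -0.1335, 0.1007]
tool_rot: [-3.141, 0.001, 0.506]
contact_force: [-2.9, 0.1, 2.0]
opening: 0.0191
```

```bash

python3 -m inch '[[[0.3,-6.8,0,0.08],[0,0,0,0],[0,0,0,0]]]'
python3 -m inch '[[[0,0,-6,0],[0,0,-6,0],[0,0,0,0]]]'
python3 -m inch '[[[0.4,8.5,0,-0.1],[0.4,8.5,0,-0.1],[0.4,8.5,0,-0.1],[0.4,8.5,0,-0.1],[0.4,8.5,0,-0.1],[0.4,8.5,0,-0.1],[0.4,8.5,0,-0.1],[0,0,0,0]]]'
python3 -c "
from h import *
to(.641,-.091,.1)"

```

```text
time: 23.02
tool_pos: [0.564, -0.1275, 0.1006]
tool_rot: [-3.141, 0.001, 0.427]
contact_force: [-5.1, -1.7, 2.7]
opening: 0.0196
time: 23.4
tool_pos: [0.5644, -0.1271, 0.1129]
tool_rot: [-3.141, 0.0, 0.425]
contact_force: [-2.7, 1.4, -2.9]
opening: 0.019
time: 24.4
tool_pos: [0.606, -0.1689, 0.1125]
tool_rot: [3.141, -0.001, 1.124]
contact_force: [0.7, 2.1, -4.3]
opening: 0.0192
t 24.4 pos [ 0.606  -0.1689  0.1125] rot [ 3.141e+00 -1.000e-03  1.124e+00] F [ 0.7  2.1 -4.3] op 0.0192
shift [85.3 -2.1 12.5] len 86.3 roll None
```

```bash

python3 -m inch '[[[0.4,8.5,0,-0.1],[0.4,8.5,0,-0.1],[0.4,8.5,0,-0.1],[0.4,8.5,0,-0.1],[0,0,0,0],[0,0,0,0]]]'
python3 -m inch '[[[0,0,4,0],[0,0,3,0],[0,0,0,0],[0,0,0,0]]]'
python3 -m inch '[[[0,0,2,0],[0,0,0,0],[0,0,0,0]]]'
python3 -m inch '[[[0,0,2,0],[0,0,0,0],[0,0,0,0]]]'

```

```text
time: 25.15
tool_pos: [0.6381, -0.1771, 0.1127]
tool_rot: [3.141, -0.001, 1.522]
contact_force: [2.4, 2.9, -4.2]
opening: 0.0194
time: 25.65
tool_pos: [0.6381, -0.1772, 0.1058]
tool_rot: [3.141, -0.0, 1.525]
contact_force: [2.2, 4.8, -2.4]
opening: 0.0192
time: 26.02
tool_pos: [0.6384, -0.1776, 0.1044]
tool_rot: [3.14, 0.0, 1.525]
contact_force: [1.3, 3.9, 2.2]
opening: 0.0193
time: 26.4
tool_pos: [0.6387, -0.1779, 0.1032]
tool_rot: [3.139, 0.001, 1.525]
contact_force: [1.0, 3.6, 8.0]
opening: 0.0194
```

```bash

python3 -m inch '[[[0.1,-4.2,0.5,0.05],[0.1,-4.2,0.5,0.05],[0,0,0,0]]]'
python3 -m inch '[[[0.1,-4.2,0.5,0.05],[0.1,-4.2,0.5,0.05],[0,0,0,0]]]'
python3 -m inch '[[[0.1,-4.2,0,0.05],[0.1,-4.2,0,0.05],[0,0,0,0]]]'

```

```text
time: 26.78
tool_pos: [0.6296, -0.1765, 0.1005]
tool_rot: [-3.141, -0.0, 1.425]
contact_force: [2.6, 4.7, 0.4]
opening: 0.0196
time: 27.15
tool_pos: [0.622, -0.1752, 0.1001]
tool_rot: [3.14, -0.0, 1.326]
contact_force: [2.8, 4.5, 0.3]
opening: 0.0192
time: 27.52
tool_pos: [0.6139, -0.1727, 0.1001]
tool_rot: [3.14, -0.0, 1.227]
contact_force: [2.9, 3.5, 1.4]
opening: 0.0196
```

```bash

python3 -m inch '[[[0.4,-8.5,0,0.1],[0.4,-8.5,0,0.1],[0.4,-8.5,0,0.1],[0.4,-8.5,0,0.1],[0.4,-8.5,0,0.1],[0.4,-8.5,0,0.1],[0.4,-8.5,0,0.1],[0.2,-6.8,0,0.08],[0,0,0,0]]]'
python3 -m inch '[[[0,0,-6,0],[0,0,-6,0],[0,0,0,0]]]'
python3 -m inch '[[[0.4,8.5,0,-0.1],[0.4,8.5,0,-0.1],[0.4,8.5,0,-0.1],[0.4,8.5,0,-0.1],[0.4,8.5,0,-0.1],[0.4,8.5,0,-0.1],[0.4,8.5,0,-0.1],[0.4,8.5,0,-0.1],[0.4,8.5,0,-0.1],[0.4,8.5,0,-0.1]]]'
python3 -m inch '[[[0.4,8.5,0,-0.1],[0,0,0,0],[0,0,0,0]]]'
python3 -m inch '[[[0,0,4,0],[0,0,3,0],[0,0,2,0],[0,0,0,0]]]'
python3 -m inch '[[[0,0,2,0],[0,0,0,0],[0,0,0,0]]]'

```

```text
time: 28.65
tool_pos: [0.5649, -0.13, 0.1]
tool_rot: [3.141, 0.001, 0.448]
contact_force: [-2.0, 0.5, 4.3]
opening: 0.0197
time: 29.02
tool_pos: [0.5651, -0.1294, 0.1118]
tool_rot: [-3.141, 0.0, 0.445]
contact_force: [1.9, 1.5, -3.9]
opening: 0.0191
time: 30.28
tool_pos: [0.6318, -0.1767, 0.1112]
tool_rot: [3.142, -0.002, 1.448]
contact_force: [3.5, 3.8, -4.1]
opening: 0.019
time: 30.65
tool_pos: [0.64, -0.1774, 0.1112]
tool_rot: [3.141, -0.001, 1.544]
contact_force: [3.5, 4.2, -3.3]
opening: 0.0193
time: 31.15
tool_pos: [0.6388, -0.1774, 0.1018]
tool_rot: [-3.139, -0.001, 1.545]
contact_force: [1.0, 5.0, -5.8]
opening: 0.0198
time: 31.52
tool_pos: [0.6393, -0.1777, 0.1007]
tool_rot: [-3.14, -0.001, 1.545]
contact_force: [-1.1, 5.3, -2.0]
opening: 0.0196
```

```bash

python3 -m inch '[[[0.2,-4.2,0.5,0.05],[0.2,-4.2,0.5,0.05],[0.4,-8.5,0,0.1],[0.4,-8.5,0,0.1],[0,0,0,0]]]'
python3 -m inch '[[[0.4,-8.5,0,0.1],[0.4,-8.5,0,0.1],[0.4,-8.5,0,0.1],[0.4,-8.5,0,0.1],[0,0,0,0]]]'
python3 -m inch '[[[0.4,-8.5,0,0.1],[0.4,-8.5,0,0.1],[0,0,0,0]]]'
python3 -m inch '[[[0.4,-8.5,0,0.1],[0.1,-5,0,0.06],[0,0,0,0]]]'

```

```text
time: 32.15
tool_pos: [0.6151, -0.1733, 0.1004]
tool_rot: [3.14, -0.0, 1.245]
contact_force: [2.5, 5.3, 0.1]
opening: 0.0194
time: 32.78
tool_pos: [0.5859, -0.1568, 0.1004]
tool_rot: [3.14, -0.0, 0.847]
contact_force: [1.0, 3.2, 0.4]
opening: 0.0193
time: 33.15
tool_pos: [0.5742, -0.1448, 0.1003]
tool_rot: [3.14, 0.0, 0.648]
contact_force: [-0.1, 0.7, 0.9]
opening: 0.0191
time: 33.52
tool_pos: [0.5667, -0.1337, 0.1001]
tool_rot: [3.14, 0.001, 0.488]
contact_force: [-2.9, -1.5, 2.8]
opening: 0.0191
```

```bash

python3 -m inch '[[[0.2,-5.5,0,0.065],[0,0,-6,0],[0,0,-6,0],[0,0,0,0]]]'
python3 -m inch '[[[0.4,8.5,0,-0.1],[0.4,8.5,0,-0.1],[0.4,8.5,0,-0.1],[0.4,8.5,0,-0.1],[0.4,8.5,0,-0.1],[0.4,8.5,0,-0.1],[0.4,8.5,0,-0.1],[0.4,8.5,0,-0.1],[0.4,8.5,0,-0.1],[0.4,8.5,0,-0.1]]]'
python3 -m inch '[[[0.4,8.5,0,-0.1],[0,0,0,0],[0,0,0,0]]]'
python3 -m inch '[[[0,0,4,0],[0,0,3,0],[0,0,2,0],[0,0,0,0]]]'
python3 -m inch '[[[0,0,2,0],[0,0,0,0],[0,0,0,0]]]'
python3 -m inch '[[[0.2,-4.2,0.5,0.05],[0.2,-4.2,0.5,0.05],[0,0,0,0]]]'
python3 -m inch '[[[0.4,-8.5,0,0.1],[0.4,-8.5,0,0.1],[0,0,0,0]]]'

```

```text
time: 34.02
tool_pos: [0.5641, -0.1279, 0.1118]
tool_rot: [-3.141, 0.0, 0.421]
contact_force: [-0.1, -0.3, -3.5]
opening: 0.0194
time: 35.28
tool_pos: [0.6302, -0.1767, 0.1115]
tool_rot: [3.14, -0.002, 1.423]
contact_force: [4.2, 4.0, -4.1]
opening: 0.0195
time: 35.65
tool_pos: [0.6378, -0.1776, 0.1115]
tool_rot: [3.141, -0.001, 1.519]
contact_force: [3.0, 3.2, -3.8]
opening: 0.0194
time: 36.15
tool_pos: [0.6373, -0.1778, 0.1027]
tool_rot: [-3.141, -0.001, 1.519]
contact_force: [2.0, 5.0, -1.8]
opening: 0.0195
time: 36.52
tool_pos: [0.6374, -0.178, 0.101]
tool_rot: [-3.141, -0.001, 1.52]
contact_force: [0.7, 5.7, -0.8]
opening: 0.0196
time: 36.9
tool_pos: [0.6294, -0.1771, 0.1003]
tool_rot: [3.14, -0.0, 1.42]
contact_force: [1.7, 5.4, 0.4]
opening: 0.0192
time: 37.28
tool_pos: [0.613, -0.1729, 0.1003]
tool_rot: [3.14, -0.0, 1.22]
contact_force: [3.4, 4.9, -0.9]
opening: 0.0196
```

```bash

python3 -m inch '[[[0.2,-4.2,0,0.05],[0.2,-4.2,0,0.05],[0,0,0,0]]]'
python3 -m inch '[[[0.2,-4.2,0,0.05],[0.2,-4.2,0,0.05],[0,0,0,0]]]'
python3 -m inch '[[[0.2,-4.2,0,0.05],[0.2,-4.2,0,0.05],[0,0,0,0]]]'

```

```text
time: 37.65
tool_pos: [0.6056, -0.1698, 0.1003]
tool_rot: [3.14, -0.0, 1.121]
contact_force: [3.3, 3.7, -0.3]
opening: 0.0194
time: 38.02
tool_pos: [0.5982, -0.1659, 0.1002]
tool_rot: [3.14, 0.0, 1.022]
contact_force: [2.2, 1.7, 0.1]
opening: 0.0194
time: 38.4
tool_pos: [0.5912, -0.1613, 0.1002]
tool_rot: [3.14, 0.0, 0.922]
contact_force: [1.9, -0.5, 1.5]
opening: 0.0195
```

```bash

python3 -m inch '[[[0.2,-4.2,0,0.05],[0.2,-4.2,0,0.05],[0,0,0,0]]]'
python3 -m inch '[[[0.2,-4.2,0,0.05],[0.2,-4.2,0,0.05],[0,0,0,0]]]'
python3 -m inch '[[[0.2,-4.2,0,0.05],[0.2,-4.2,0,0.05],[0,0,0,0]]]'
python3 -m inch '[[[0.2,-4.2,0,0.05],[0.2,-4.2,0,0.05],[0,0,0,0]]]'
python3 -c "
from h import *
T=snap('top');S=snap('side')
M=np.zeros((480,800,3),np.uint8)
M[:480,:395]=cv2.resize(T['img'][130:190,310:360],(395,480))
M[:480,400:]=cv2.resize(S['img'][190:250,360:410],(400,480))
cv2.imwrite('pics/m8.png',M)"

```

```text
time: 38.78
tool_pos: [0.5846, -0.1559, 0.1001]
tool_rot: [3.141, 0.001, 0.822]
contact_force: [-0.3, -2.5, 2.5]
opening: 0.0192
time: 39.15
tool_pos: [0.5789, -0.1502, 0.1002]
tool_rot: [3.14, 0.001, 0.722]
contact_force: [-2.3, -4.3, 3.1]
opening: 0.0192
time: 39.52
tool_pos: [0.5762, -0.146, 0.1008]
tool_rot: [3.133, -0.001, 0.622]
contact_force: [4.9, -12.7, -0.3]
opening: 0.0193
time: 39.9
tool_pos: [0.5737, -0.1416, 0.1015]
tool_rot: [3.127, -0.004, 0.521]
contact_force: [9.4, -21.3, -2.0]
opening: 0.0193
```

```bash

python3 -m inch '[[[0,3,0,0],[0,0,0,0]]]'
python3 -m inch '[[[0,0,0,0],[0,0,0,0],[0,0,0,0],[0,0,0,0],[0,0,0,0]]]' -1
python3 -m inch '[[[0,0,-20,0],[0,0,-40,0],[0,0,-40,0],[0,0,0,0]]]'
python3 -c "
from h import *
T=snap('top');S=snap('side')
M=np.zeros((480,800,3),np.uint8)
M[:480,:395]=cv2.resize(T['img'][130:190,310:360],(395,480))
M[:480,400:]=cv2.resize(S['img'][190:250,360:410],(400,480))
cv2.imwrite('pics/m8.png',M)
for n,c in(('top',T),('side',S)):
    for r in place_of(n,'lever_knob')[:4]: 
      w=world(c,r['at'],.12)
      if .5<w[0]<.7 and -.25<w[1]<0:print(n,round(r['conf'],2),np.round(r['at'],1),w.round(3))
to(.641,-.091,.1)
"

```

```text
time: 40.25
tool_pos: [0.5747, -0.1429, 0.1012]
tool_rot: [3.13, -0.004, 0.522]
contact_force: [8.8, -17.3, -0.0]
opening: 0.0192
time: 40.88
tool_pos: [0.5702, -0.1371, 0.0991]
tool_rot: [-3.14, 0.001, 0.521]
contact_force: [0.2, -0.8, 0.3]
opening: 0.0644
time: 41.38
tool_pos: [0.5722, -0.1378, 0.2029]
tool_rot: [3.138, -0.004, 0.521]
contact_force: [0.5, 0.5, -1.3]
opening: 0.0915
side 0.44 [213.2 378.6] [ 0.58  -0.155  0.12 ]
t 41.58 pos [ 0.5701 -0.1371  0.1982] rot [-3.139e+00  2.000e-03  5.200e-01] F [1.2 0.7 0.7] op 0.0919
shift [84.7 -4.5 98. ] len 129.6 roll None
```

View pics/m8.png

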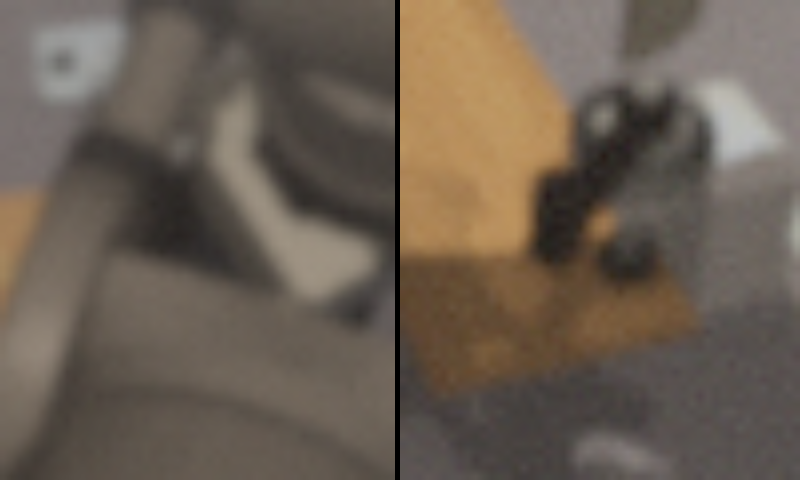

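```bash

python3 -m inch '[[[0,0,0,-0.185],[0,0,0,-0.185],[0,0,0,-0.185],[0,0,0,-0.185],[0,0,0,-0.185],[0,0,0,-0.184],[47,3,0,0],[47,3,0,0],[47,3,0,0],[47,3,0,0]]]'
cat > can.py <<'E'
from tr import *
def cans(T):
    for r in place_of('top','canister1')[:6]:
        if r['conf']<.3: continue
        w=world(T,r['at'],0); q=pix(T,[w[0],w[1],.05]).round().astype(int)
        a,b=max(q[0]-16,0),max(q[1]-16,0)
        g=cv2.medianBlur(T['img'],3)[a:a+32,b:b+32].min(2); m=(g>140).astype(np.uint8)
        M_=cv2.moments(m,True)
        u=(a+M_['m01']/max(M_['m00'],1),b+M_['m10']/max(M_['m00'],1))
        print('can net',round(r['conf'],2),w[:2].round(3),'blob',M_['m00'],world(T,u,.055)[:2].round(3))
E
python3 - <<'E'
from can import *
T=snap('top');r,p=tray(T);print(r)
cans(T)
for r in place_of('top','lotion')[:2]: print('lotion',r['conf'],world(T,r['at'],0).round(3))
S=snap('side')
for r in place_of('side','canister1')[:6]: print('side',round(r['conf'],2),world(S,r['at'],0).round(3))
to(.568,.31,.15,1.629)
cv2.imwrite('pics/t9.png',T['img'])
E
```

```text
time: 42.82
tool_pos: [0.5712, 0.0523, 0.1982]
tool_rot: [-3.139, -0.0, 1.629]
contact_force: [0.4, -0.1, 0.0]
opening: 0.0918
((0.598156213760376, -0.052741311490535736), (0.15699928998947144, 0.11176566034555435), 89.24769592285156)
can net 0.79 [0.419 0.298] blob 261.0 [0.423 0.301]
can net 0.57 [0.495 0.422] blob 254.0 [0.488 0.418]
can net 0.5 [0.603 0.016] blob 0.0 [0.652 0.066]
lotion 0.92 [0.634 0.461 0.   ]
side 0.85 [0.429 0.305 0.   ]
side 0.78 [0.477 0.428 0.   ]
side 0.74 [0.539 0.28  0.   ]
side 0.27 [0.688 0.377 0.   ]
t 43.08 pos [0.5716 0.0505 0.1987] rot [-3.14   0.     1.629] F [ 0.3 -1.3 -0.5] op 0.0918
shift [259.3  11.7  48.7] len 264.1 roll 0.0
```

View pics/t9.png

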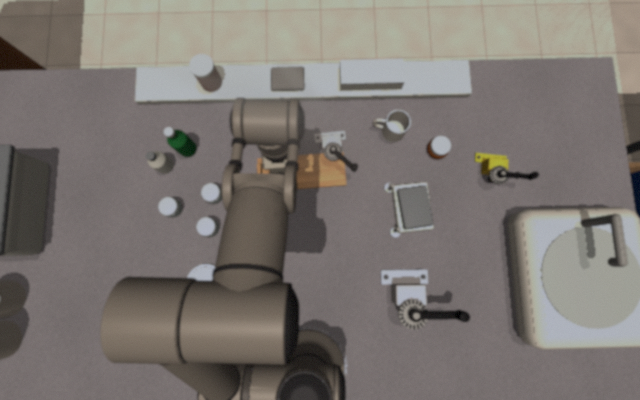

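```bash

python3 - <<'E'
from h import *
im=cv2.imread('pics/t9.png'); T=snap('top')
for i in (im,T['img']):
  g=cv2.medianBlur(i,3)[178:208,197:224].min(2);m=(g>140).astype(np.uint8);M=cv2.moments(m,True)
  u=(178+M['m01']/M['m00'],197+M['m10']/M['m00']);print(u,M['m00'],world(T,u,.055))
to(.53,.285,.15)
E
```

```text
(191.656, 209.564) 250.0 [0.52885069 0.28841931 0.055     ]
(191.6547619047619, 209.5595238095238) 252.0 [0.52885486 0.2884331  0.055     ]
t 43.12 pos [0.5718 0.05   0.1989] rot [-3.14   0.     1.628] F [ 0.4 -0.6  0.1] op 0.0916
shift [237.1 -28.1  48.9] len 243.7 roll None
```

```bash

python3 -m inch '[[[48,-5.5,0,0],[48,-5.5,0,0],[48,-5.5,0,0],[48,-5.5,0,0],[47,-6,20,0],[0,0,50,0],[0,0,40,0],[0,0,30,0],[0,0,0,0],[0,0,0,0]]]'
python3 -c "
from h import *
to(.53,.287,.02,1.629)"
```

```text
time: 44.38
tool_pos: [0.5314, 0.2873, 0.0609]
tool_rot: [3.14, -0.001, 1.628]
contact_force: [-0.6, -0.0, -0.4]
opening: 0.0917
t 44.38 pos [0.5314 0.2873 0.0609] rot [ 3.140e+00 -1.000e-03  1.628e+00] F [-0.6 -0.  -0.4] op 0.0917
shift [-0.3 -1.5 40.9] len 40.9 roll -0.001
```

```bash

python3 -m inch '[[[0,-1,20,0],[0,0,15,0],[0,0,6,0],[0,0,0,0]]]'
python3 -m inch '[[[0,0,0,0],[0,0,0,0],[0,0,0,0],[0,0,0,0],[0,0,0,0],[0,0,0,0]]]' 1 30
python3 -m inch '[[[0,0,-30,0],[0,0,-40,0],[0,0,-40,0],[0,0,0,0]]]'
python3 -c "
from h import *
to(.5805,-.0043,.130,1.629)"
```

```text
time: 44.88
tool_pos: [0.5294, 0.2878, 0.0188]
tool_rot: [-3.142, -0.0, 1.629]
contact_force: [0.5, -0.8, 0.1]
opening: 0.092
time: 45.62
tool_pos: [0.5293, 0.2878, 0.0189]
tool_rot: [3.141, -0.0, 1.629]
contact_force: [-1.0, -0.8, 2.3]
opening: 0.0573
time: 46.12
tool_pos: [0.531, 0.2885, 0.132]
tool_rot: [3.135, -0.002, 1.629]
contact_force: [-0.8, -0.4, -1.9]
opening: 0.0577
t 46.12 pos [0.531  0.2885 0.132 ] rot [ 3.135e+00 -2.000e-03  1.629e+00] F [-0.8 -0.4 -1.9] op 0.0577
shift [-295.2   32.4    1.6] len 297.0 roll -0.0
```

```bash

python3 -m inch '[[[-30,3,0,0],[-40,4.5,0,0],[-40,4.5,0,0],[-40,4.5,0,0],[-40,4.5,0,0],[-40,4.5,0,0],[-40,4.5,0,0],[-24,2.5,0,0],[0,0,0,0],[0,0,0,0]]]'
python3 -c "
from h import *
to(.5805,-.0043,.028,1.629)"
```

```text
time: 47.38
tool_pos: [0.5781, -0.0032, 0.1278]
tool_rot: [-3.14, -0.001, 1.629]
contact_force: [-1.2, 0.7, -0.9]
opening: 0.0574
t 47.38 pos [ 0.5781 -0.0032  0.1278] rot [-3.140e+00 -1.000e-03  1.629e+00] F [-1.2  0.7 -0.9] op 0.0574
shift [-1.3  2.5 99.8] len 99.8 roll -0.0
```

```bash

python3 -m inch '[[[-1,2,30,0],[0,0,30,0],[0,0,20,0],[0,0,10,0],[0,0,6,0],[0,0,0,0],[0,0,0,0]]]'
python3 -m inch '[[[0,0,3,0],[0,0,0,0],[0,0,0,0]]]'

```

```text
time: 48.25
tool_pos: [0.5813, -0.0047, 0.0335]
tool_rot: [3.14, 0.0, 1.629]
contact_force: [-0.2, -0.7, -0.4]
opening: 0.0576
time: 48.62
tool_pos: [0.5808, -0.0047, 0.0298]
tool_rot: [3.141, -0.0, 1.629]
contact_force: [0.2, -0.0, -0.9]
opening: 0.0577
```

```bash

python3 -m inch '[[[0,0,2,0],[0,0,0,0],[0,0,0,0]]]'
python3 -m inch '[[[0,0,0,0],[0,0,0,0],[0,0,0,0],[0,0,0,0]]]' -1
python3 -m inch '[[[0,0,-40,0],[0,0,-50,0],[0,0,-30,0],[40,-5,0,0],[45,-12,0,0],[45,-12,0,0],[45,-12,0,0],[45,-12,0,0],[0,0,0,0]]]'
python3 - <<'E'
from can import *
T=snap('top');cans(T)
to(.488,.418,.03,1.629)
S=snap('side')
cv2.imwrite('pics/s10.png',cv2.resize(S['img'][110:290,240:440],None,fx=3.3,fy=3.3))
E
```

```text
time: 49.0
tool_pos: [0.5808, -0.0047, 0.0277]
tool_rot: [-3.142, -0.0, 1.629]
contact_force: [0.1, -0.1, -1.7]
opening: 0.0577
time: 49.5
tool_pos: [0.5808, -0.0047, 0.0278]
tool_rot: [3.141, -0.0, 1.629]
contact_force: [0.6, 0.5, -0.4]
opening: 0.0907
time: 50.62
tool_pos: [0.5139, 0.2145, 0.1478]
tool_rot: [-3.141, -0.001, 1.633]
contact_force: [0.4, -0.8, 0.2]
opening: 0.0917
can net 0.61 [0.577 0.005] blob 252.0 [ 0.583 -0.003]
can net 0.59 [ 0.473 -0.341] blob 5.0 [ 0.435 -0.29 ]
can net 0.4 [0.487 0.42 ] blob 0.0 [0.538 0.468]
t 50.73 pos [0.5151 0.2119 0.1478] rot [3.141 0.    1.63 ] F [ 0.3 -0.3 -0.5] op 0.0915
shift [207.4 -14.9 117.7] len 239.0 roll 0.001
```

View pics/s10.png

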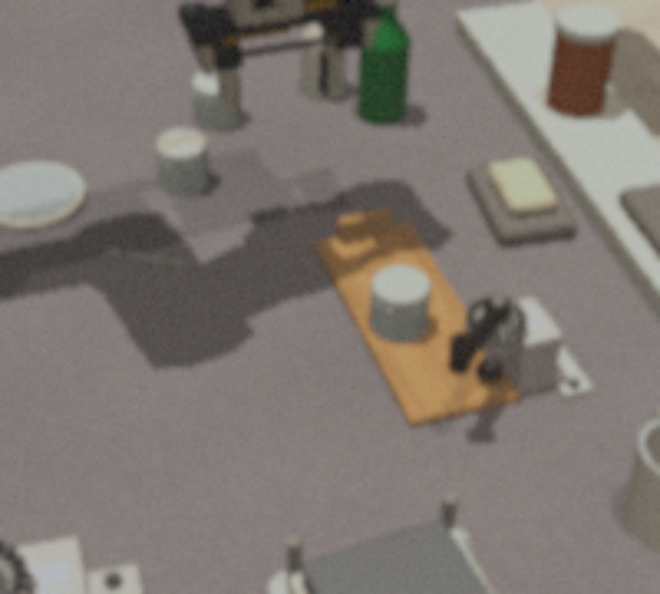

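```bash

python3 -m inch '[[[40,-3,0,0],[45,-3,0,0],[45,-3,0,0],[45,-3,0,0],[30,-2,0,0],[0,0,40,0],[0,0,40,0],[0,0,0,0],[0,0,0,0]]]'
python3 - <<'E'
from can import *
T=snap('top');cans(T);S=snap('side')
for r in place_of('side','canister1')[:4]: print('side',round(r['conf'],2),world(S,r['at'],0).round(3))
to(.488,.418,.019,1.629)
E
```

```text
time: 51.9
tool_pos: [0.4908, 0.4154, 0.0692]
tool_rot: [3.14, -0.001, 1.627]
contact_force: [-0.5, -0.2, 0.3]
opening: 0.0918
can net 0.64 [0.427 0.292] blob 22.0 [0.407 0.316]
can net 0.63 [ 0.592 -0.005] blob 252.0 [ 0.583 -0.003]
can net 0.54 [0.498 0.418] blob 0.0 [0.547 0.468]
can net 0.45 [ 0.476 -0.343] blob 4.0 [ 0.436 -0.29 ]
side 0.82 [0.417 0.295 0.   ]
side 0.72 [0.606 0.015 0.   ]
side 0.68 [0.47  0.439 0.   ]
t 52.1 pos [0.4903 0.416  0.0696] rot [ 3.139e+00 -2.000e-03  1.628e+00] F [-0.7  0.3 -0.4] op 0.0916
shift [ 2.1 -2.3 50.6] len 50.7 roll -0.001
```

```bash

python3 -m inch '[[[2,-2,25,0],[0,0,20,0],[0,0,5,0],[0,0,0,0]]]'
python3 -m inch '[[[0,0,0,0],[0,0,0,0],[0,0,0,0],[0,0,0,0],[0,0,0,0],[0,0,0,0]]]' 1 30
python3 -m inch '[[[0,0,-30,0],[0,0,-40,0],[0,0,-40,0],[0,0,0,0]]]'
python3 -c "
from h import *
to(.6134,.0506,.130,1.629)"
```

```text
time: 52.6
tool_pos: [0.4875, 0.4178, 0.0184]
tool_rot: [3.141, -0.001, 1.629]
contact_force: [0.0, -0.3, 0.4]
opening: 0.0917
time: 53.35
tool_pos: [0.4874, 0.4176, 0.018]
tool_rot: [3.141, -0.0, 1.629]
contact_force: [0.0, -0.4, 2.1]
opening: 0.0577
time: 53.85
tool_pos: [0.4886, 0.4186, 0.1311]
tool_rot: [3.136, -0.003, 1.629]
contact_force: [0.4, 0.2, -1.6]
opening: 0.0573
t 53.85 pos [0.4886 0.4186 0.1311] rot [ 3.136e+00 -3.000e-03  1.629e+00] F [ 0.4  0.2 -1.6] op 0.0573
shift [-374.7  103.2    0.4] len 388.6 roll -0.0
```

```bash

python3 -m inch '[[[-28,8,0,0],[-43,12,0,0],[-43,12,0,0],[-43,12,0,0],[-43,12,0,0],[-43,12,0,0],[-43,12,0,0],[-43,12,0,0],[-43,11,0,0],[0,0,0,0]]]'
python3 -c "
from h import *
to(.6134,.0506,.028,1.629)"
```

```text
time: 55.1
tool_pos: [0.6114, 0.049, 0.1257]
tool_rot: [-3.139, 0.0, 1.625]
contact_force: [0.2, -0.2, -2.4]
opening: 0.058
t 55.1 pos [0.6114 0.049  0.1257] rot [-3.139  0.     1.625] F [ 0.2 -0.2 -2.4] op 0.058
shift [ 1.5  2.4 97.7] len 97.8 roll -0.004
```

```bash

python3 -m inch '[[[1,1,30,0],[0,0,30,0],[0,0,20,0],[0,0,10,0],[0,0,6,0],[0,0,0,0],[0,0,0,0]]]'
python3 -c "
from h import *
to(.6134,.0506,.028,1.629)"

```

```text
time: 55.98
tool_pos: [0.6129, 0.0533, 0.0325]
tool_rot: [3.14, -0.0, 1.629]
contact_force: [-0.1, 0.2, -2.0]
opening: 0.0577
t 55.98 pos [0.6129 0.0533 0.0325] rot [ 3.14  -0.     1.629] F [-0.1  0.2 -2. ] op 0.0577
shift [-2.7  0.3  4.5] len 5.2 roll -0.0
```

```bash

python3 -m inch '[[[-2.5,0,2.5,0],[0,0,2.3,0],[0,0,0,0],[0,0,0,0]]]'
python3 -m inch '[[[0,0,0,0],[0,0,0,0],[0,0,0,0],[0,0,0,0]]]' -1
python3 -m inch '[[[0,0,-40,0],[0,0,-50,0],[0,0,-30,0],[40,-25,0,0],[45,-35,0,0],[45,-35,0,0],[45,-35,0,0],[40,-30,0,0],[0,0,0,0],[0,0,0,0]]]'
python3 - <<'E'
from can import *
T=snap('top');cans(T);S=snap('side')
for r in place_of('side','canister1')[:4]: print('side',round(r['conf'],2),world(S,r['at'],0).round(3))
to(.423,.3,.019,1.629)
E

```

```text
time: 56.48
tool_pos: [0.6126, 0.0507, 0.0269]
tool_rot: [3.142, -0.0, 1.629]
contact_force: [0.0, -0.3, -1.6]
opening: 0.0573
time: 56.98
tool_pos: [0.6127, 0.0507, 0.027]
tool_rot: [3.141, -0.0, 1.629]
contact_force: [-0.8, -0.4, 0.1]
opening: 0.0903
time: 58.22
tool_pos: [0.441, 0.2559, 0.1471]
tool_rot: [3.141, 0.0, 1.629]
contact_force: [0.8, -0.6, 0.5]
opening: 0.0919
can net 0.72 [0.768 0.154] blob 330.0 [0.767 0.152]
can net 0.68 [0.588 0.003] blob 376.0 [0.593 0.011]
can net 0.56 [0.411 0.292] blob 0.0 [0.461 0.34 ]
can net 0.54 [0.617 0.062] blob 276.0 [0.612 0.049]
side 0.68 [0.591 0.009 0.   ]
side 0.62 [0.415 0.303 0.   ]
side 0.59 [0.608 0.068 0.   ]
t 58.42 pos [0.4413 0.2551 0.1468] rot [3.141 0.    1.627] F [ 0.9 -0.6 -0.4] op 0.0915
shift [ 45.8 -15.8 127.8] len 136.7 roll -0.002
```

```bash

python3 -m inch '[[[45.5,-17,20,0],[0,0,40,0],[0,0,40,0],[0,0,20,0],[0,0,8,0],[0,0,0,0],[0,0,0,0]]]'
python3 -m inch '[[[0,0,0,0],[0,0,0,0],[0,0,0,0],[0,0,0,0],[0,0,0,0],[0,0,0,0]]]' 1 30
python3 -m inch '[[[0,0,-30,0],[0,0,-40,0],[0,0,-40,0],[0,0,0,0]]]'
python3 -c "
from h import *
to(.5744,.1015,.130,1.629)"
```

```text
time: 59.3
tool_pos: [0.4217, 0.3007, 0.0198]
tool_rot: [3.14, -0.001, 1.628]
contact_force: [-0.5, 0.5, -0.3]
opening: 0.0918
time: 60.05
tool_pos: [0.4211, 0.3006, 0.0191]
tool_rot: [3.141, -0.0, 1.629]
contact_force: [1.1, 0.3, 2.5]
opening: 0.0575
time: 60.55
tool_pos: [0.4222, 0.3013, 0.1315]
tool_rot: [3.136, -0.002, 1.629]
contact_force: [0.8, 1.4, -1.0]
opening: 0.0578
t 60.55 pos [0.4222 0.3013 0.1315] rot [ 3.136e+00 -2.000e-03  1.629e+00] F [ 0.8  1.4 -1. ] op 0.0578
shift [-208.3  140.3    1.7] len 251.2 roll -0.0
```

```bash

python3 -m inch '[[[-20,14,0,0],[-34,23,0,0],[-34,23,0,0],[-34,23,0,0],[-34,23,0,0],[-34,23,0,0],[-18,11,0,0],[0,0,0,0],[0,0,0,0]]]'
python3 -c "
from h import *
to(.5744,.1015,.028,1.629)"
```

```text
time: 61.68
tool_pos: [0.5715, 0.102, 0.1283]
tool_rot: [-3.14, -0.001, 1.629]
contact_force: [-0.7, -0.1, -1.2]
opening: 0.0575
t 61.67 pos [0.5715 0.102  0.1283] rot [-3.140e+00 -1.000e-03  1.629e+00] F [-0.7 -0.1 -1.2] op 0.0575
shift [ -0.7   3.  100.3] len 100.4 roll 0.0
```

```bash

python3 -m inch '[[[0,1,30,0],[0,0,30,0],[0,0,20,0],[0,0,10,0],[0,0,5,0],[0,0,0,0],[0,0,0,0]]]'
python3 -c "
from h import *
to(.5744,.1015,.028,1.629)"

```

```text
time: 62.55
tool_pos: [0.5741, 0.1012, 0.0347]
tool_rot: [3.14, -0.0, 1.629]
contact_force: [0.6, -0.5, -1.4]
opening: 0.0577
t 62.55 pos [0.5741 0.1012 0.0347] rot [ 3.14  -0.     1.629] F [ 0.6 -0.5 -1.4] op 0.0577
shift [0.3 0.3 6.7] len 6.7 roll -0.0
```

Then retreat upward and aside to check the scene.

```bash

python3 -m inch '[[[0,0,4,0],[0,0,2.5,0],[0,0,0,0],[0,0,0,0]]]'
python3 -m inch '[[[0,0,0,0],[0,0,0,0],[0,0,0,0],[0,0,0,0]]]' -1
python3 -m inch '[[[0,0,-40,0],[0,0,-50,0],[0,0,-40,0],[30,-20,-20,0],[40,-30,0,0],[40,-30,0,0],[40,-30,0,0],[40,-10,0,0],[40,0,0,0],[0,0,0,0]]]'
python3 - <<'E'
from can import *
T=snap('top');cans(T);S=snap('side')
for r in place_of('side','canister1')[:4]: print('side',round(r['conf'],2),world(S,r['at'],.008).round(3))
for l,z in(('lower_box',0),('upper_box',.032),('lever_knob',.12)):
  for n,c in(('top',T),('side',S)):
    for r in place_of(n,l)[:2]: print(l,n,round(r['conf'],2),world(c,r['at'],z).round(3))
print(tray(T,(100,240,240,420)))
to(0,0,0)
M=np.zeros((600,800,3),np.uint8)
M[:,:400]=cv2.resize(T['img'][120:240,245:445],None,fx=3,fy=3)[:, :600][:360,:400] if 0 else 0
a=cv2.resize(T['img'][120:240,245:445],None,fx=2.5,fy=2.5);M[:300,:500]=a
b=cv2.resize(S['img'][190:330,310:430],None,fx=2.1,fy=2.1);M[300:594,:252]=b
c=cv2.resize(S['img'][195:270,325:415],None,fx=4,fy=4);M[300:600,260:620]=c
cv2.imwrite('pics/m11.png',M)
E

```

```text
time: 63.05
tool_pos: [0.5736, 0.101, 0.0274]
tool_rot: [-3.142, -0.0, 1.629]
contact_force: [-0.7, 0.2, -0.5]
opening: 0.0577
time: 63.55
tool_pos: [0.5737, 0.1011, 0.0275]
tool_rot: [3.141, -0.0, 1.629]
contact_force: [0.3, 0.1, 0.1]
opening: 0.0902
time: 64.8
tool_pos: [0.4399, 0.3258, 0.1774]
tool_rot: [3.141, -0.001, 1.632]
contact_force: [-1.1, -0.4, 0.2]
opening: 0.0913
can net 0.77 [0.567 0.09 ] blob 346.0 [0.583 0.089]
can net 0.65 [0.616 0.053] blob 420.0 [0.602 0.056]
can net 0.61 [0.58  0.004] blob 372.0 [0.591 0.011]
side 0.72 [0.601 0.052 0.008]
side 0.7 [0.589 0.009 0.008]
side 0.65 [0.577 0.115 0.008]
lower_box top 0.84 [ 0.466 -0.338  0.   ]
lower_box top 0.68 [0.244 0.3   0.   ]
lower_box side 0.72 [ 0.471 -0.352  0.   ]
lower_box side 0.7 [0.231 0.325 0.   ]
upper_box top 0.78 [ 0.467 -0.341  0.032]
upper_box top 0.48 [0.668 0.366 0.032]
upper_box side 0.89 [ 0.471 -0.332  0.032]
upper_box side 0.19 [0.591 0.031 0.032]
lever_knob top 0.77 [ 0.153 -0.449  0.12 ]
lever_knob top 0.58 [ 0.59  -0.142  0.12 ]
lever_knob side 0.92 [ 0.148 -0.387  0.12 ]
lever_knob side 0.74 [ 0.583 -0.147  0.12 ]
(((0.5971642136573792, 0.010186374187469482), (0.10973112285137177, 0.28150516748428345), 3.1770355701446533), array([[ 0.53458226,  0.1476819 ],
       [ 0.55018365, -0.13339059],
       [ 0.65974617, -0.12730916],
       [ 0.6441448 ,  0.15376334]], dtype=float32))
t 65.3 pos [0.4407 0.3232 0.1775] rot [ 3.142 -0.     1.628] F [ 0.5 -0.1  0.1] op 0.0917
shift [-297.5 -458.5  177.5] len 574.6 roll None
```

View pics/m11.png

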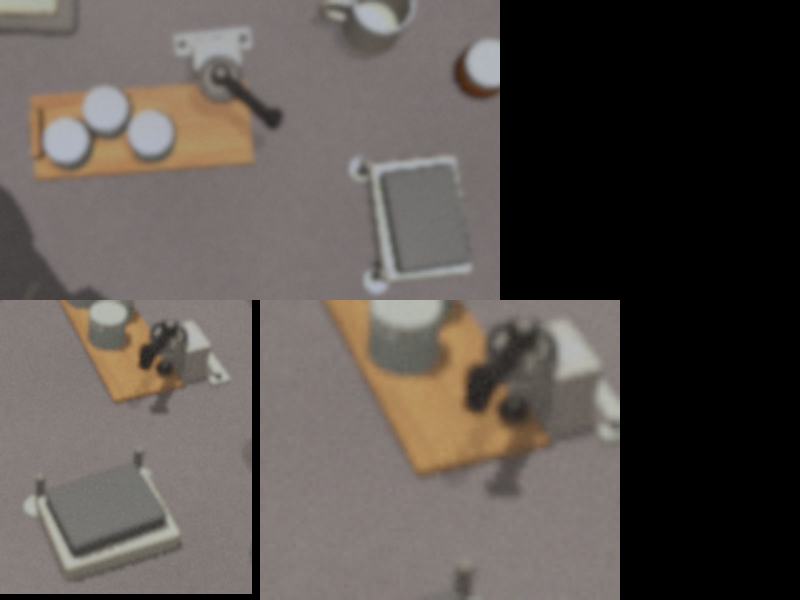

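```bash
python3 -c "
from cell import *
print(hand_in())"
```

```text
the job is handed in; nothing more can be done
None
```

I finished the job and handed it in at about 65 s. No verdict came back.

- **Tray and boxes:** I slid the tray out between the posts. The boxes stayed stacked and standing behind them, with tray and lower box about 0.22 m apart just after the slide.
- **Clamp:** I pushed the tray under the smaller grey clamp until it met the column. The last view put it about 0.055 rad off the world axes, against my estimate of 0.06–0.08 rad for the clamp. I then turned the clamp clockwise in four strokes, lifting and resetting the lever between them, up to a firm stop at about 23 N on the knob. The lever was left down in the serrations.
- **Canisters:** All three stand upright on the tray. One had been knocked a few centimetres aside during the run, so I measured it again before picking it up.

**Last checks:** the tray had not moved, the boxes were stacked and level, the other bathroom things I could see appeared untouched, and the gripper was clear of everything.

**Not confirmed or in disagreement:**
- I could not read the spindle angle, pad force or lever lift directly. I inferred them from the stroke total of roughly 3.2–3.4 rad, the stop force and the tool height.
- My first camera estimate of the spindle axis was about 4–7 mm short of where the tray met the column. The steady contact force settled it.
- In the last check, the image centres of the canisters were up to about 17 mm off the release positions, because neighbouring canisters merged in the picture. The release positions and the final view agree with all three being on the tray.

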